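# Load-test a used compression spring and sort it by its loaded length

## Robot

A 6-joint arm with a two-finger parallel gripper is mounted at the origin on the work surface. World frame = base frame: x ahead of the robot, y to its left, z up, the work surface at z = 0. Lengths are in m, angles in rad, forces in N, time in s.
With the tool pointing down it reaches from about 0.35 to 0.775 m from the base axis. Payload 7.3 kg.
Tool frame: the origin (TCP) lies on the centre line of the jaws, within the pads' length; the fingertips stand 17 mm ahead of it and the grasp point (between the pads) lies 2 mm behind it; z points along the fingers, y is the line along which they close (so a half turn about z gives the same grasp; the last joint's range is limited). The gripper opens to 92 mm and grips with 3 to 60 N. Pads are 19 mm wide; open, the fingers measure 130 mm over their backs; the gripper's body (75 mm by 190 mm) begins 47 mm behind the grasp point.
Start: joints at [-1.39, 0.342, 1.524, -0, 1.275, -0.146], TCP at [0.169, -0.497, 0.244] pointing down, gripper open.
Joint ranges: [-2.53, 2.53], [-0.77, 2.02], [0.04, 2.7], [-1, 4.14], [0.28, 2.66], [-3.11, 3.11]. Speed limits (rad/s): [2.57, 2.57, 3.14, 3.14, 3.14, 3.14].

## Interface

Orientations are given as a unit quaternion [w, x, y, z].
In Python, from rig import manip gives the robot as it stands.
- The arm moves only by the shell command python3 -m pendant 'ROWS' [FORCE]. ROWS is JSON, a list of rows, each a list of 5 numbers: the shift along the tool's x, y, z in m, then the turn about the tool's z in degrees, then the opening in per cent of the stroke, from 0 (shut) to 100 (fully open). In form: [[tx, ty, tz, yaw, fingers], ...]. A call has exactly 8 rows; each row shifts and turns the commanded pose from where the row before left it, along the tool's axes as they then stand; what a row does not reach is not made up. A row lasts 1/12 s, in which the tool goes at most 41.7 mm and 7.16 degrees, less where a joint would pass 70% of its speed; a pose out of reach is approached as far as the arm can. A call with a gripper value outside its range is refused whole. The fingers move at their own pace and stop on an object; FORCE is the grip in N (left out, the last holds). Time passes only in rows, so rows that do not move let the fingers close, or fill a call up. It gives the time, the measured TCP pose, the force, the opening and the grip force at its end, in the units of the state.
- manip.read_state(): the state, without advancing time (a new reading comes with each control period).
- manip.camera(name): name is "scene" or "top" or "wrist"; returns a dict with "color" (400x640x3 uint8, blue, green, red), "intrinsics" (3x3 intrinsics, pixels), "camera_from_world" (4x4, takes a point from world to camera coordinates); the wrist camera has in their place "tool_from_camera" (4x4, takes a point from camera to tool coordinates, whose origin is the TCP and whose axes are the flange's). Camera axes: x right, y down, z forward; pixel columns grow to the right and rows downward; lengths in m; the calibration is good to about 2 mm. A picture is of the moment at which its call begins: read the wrist's pose just before it. There is no depth.
- manip.finish_job(): hands the job in; it is judged then, once.
The state is a dict: "time_s": time; "qpos": joint angles; "qd": joint speeds; "tau": joint torques, N m; "position": TCP position; "tcp_rot": TCP orientation; "force": force on the tool from outside, world axes, zero at the start; "moment": the same for the moment, N m; "grip_width": finger opening in m; "finger_force": force on a finger pad.
Only numpy, scipy, OpenCV 4.12 (cv2) and the standard library are available. Lean on these libraries where they do the work, as an engineer would, in place of code of your own. Each camera call takes 0.05 s, during which the arm holds its last target. There are 200 camera calls.

## Task

Set the spring that stands in front of the tester squarely onto the tester's seat, over the spigot, and press it straight down with about 15 N, holding that for half a second and never much more, so that the spring's own plate pushes the drag needle down; do not push the needle yourself. Then lift the spring off without disturbing the needle, read where the needle has stopped, and stand the spring upright in the square wooden tray if the needle stopped above the mark (good), or in the round steel dish if it stopped below the mark (weak). Leave the other things on the bench alone.

Things in the scene. Friction and masses are not known exactly. Their poses are not given: they have to be found in the camera images.
- spring: Loose used compression spring, upright, 180 g. Cup at the bottom: 34 mm wide, 20 mm tall, 20 mm bore. Coils: 29 mm wide. On top a flat round plate 54 mm wide, 8 mm thick: grip its rim, press its top. Origin: centre of the cup's underside. Used springs settle: unloaded height to the plate's top is anywhere from 70 to 84 mm. It gives about 0.5 mm per newton, at most 26 mm.
- tester: Fixed spring tester. Origin: on the bench under the seat's centre; z up. Base 110 mm (x) by 180 mm (y, -55 to +125), 20 mm tall. Round seat plate at the origin, 68 mm wide. At y = +55 mm an upright rod 10 mm thick, 127 mm tall, carries the drag needle; at y = 82 to 116 mm a flat scale board 5 mm thick, 126 mm tall. Both sides of the seat along x are free.
- seat: The round seat plate of the tester, 68 mm wide, 5 mm thick, that takes the load. Origin: centre of its underside, 20 mm above the bench; the spring rests on its upper face. The fixed spigot stands up through its middle: 15 mm in diameter, its tip 18 mm above the plate, tapered in the last 6 mm.
- seat_top (a point): Centre of the seat plate's upper face, 25 mm above the bench, where the spigot rises: the cup's underside belongs here.
- needle: Drag needle: dark slider on the rod with a brass tongue and tip. Origin: on the rod's axis, level with the tip. Starts raised (at 108 to 116 mm) and stays where left (0.7 N friction). Its tongue, 12 mm wide, reaches from the rod to 21.5 mm from the seat's axis: the rim of the spring's top plate takes it down and leaves it there on rising. The tongue's top is 1.5 mm above the origin.
- needle_tip (a point): Tip of the drag needle beside the scale board, at the middle of the needle's 3 mm thickness. Its height is the reading.
- mark_line (a point): Reference mark: a small steel tongue 3 mm thick, clipped on the outer edge of the scale board, beside the needle's tip; its height differs from run to run. This point is at the middle of its thickness. x, y, z as the tester's.
- tray: Fixed square wooden tray for good springs, 150 mm by 150 mm, 24 mm tall, walls and floor 7 mm. Origin: centre of its underside, on the bench.
- dish: Fixed round steel dish for weak springs, 152 mm in diameter, 22 mm tall, wall 3 mm, floor 5 mm thick, floor 140 mm wide. Origin: centre of its underside, on the bench.
- pin: Bystander: stepped steel pin standing, 26 mm in diameter, 50 mm tall. Origin: centre of its underside.
- collar: Bystander: steel ring lying flat, 38 mm in diameter, 16 mm tall. Origin: centre of its underside.
- wrench: Bystander: wrench lying flat. Origin: under its middle.
- driver: Bystander: screwdriver lying. Origin: under its middle.
- oil: Bystander: small white bottle, 44 mm in diameter, 110 mm tall. Origin: centre of its underside.
- caliper: Bystander: steel caliper lying flat, 200 mm long. Origin: under the middle of its beam.
- gauge: Bystander: steel block, 50 by 32 by 30 mm. Origin: centre of its underside.
Things that resemble listed ones, but are neither listed nor needed, are in the scene too. Leave any pink or purple look-alike of the spring alone.

How it is judged:
On the way, in this order (a step that is already met when the one before it is completed fails the run):
1. the spring stands fully down on the seat, over the spigot (horizontal distance between spring and seat_top below 0.004 m and z of spring in the frame of seat_top below 0.003 m and angle between spring's own z axis and vertical below 0.07 rad), for 0.2 s.
2. the spring is pressed onto the seat with about 15 N (13 to 19.5 N on the seat, of which the spring's own weight is nearly 2 N) and held so for 0.4 s (contact force between spring and seat between 13 and 19.5 N and horizontal distance between spring and seat_top below 0.004 m), for 0.4 s.
At the end, for the whole second after the job is handed in: The spring stands upright (within 0.15 rad) and at rest on the floor of the square wooden tray if the needle tip stopped above the mark, or of the round steel dish if it stopped below it (either will do within 2 mm of the mark), its axis within 50 mm of the container's centre (angle between spring's own z axis and vertical below 0.15 rad and linear speed of spring below 0.02 m/s and ((z of needle_tip in the frame of mark_line above -0.002 m and horizontal distance between spring and tray below 0.05 m and z of spring in the frame of tray between 0 and 0.012 m) or (z of needle_tip in the frame of mark_line below 0.002 m and horizontal distance between spring and dish below 0.05 m and z of spring in the frame of dish between 0 and 0.012 m))); the robot touches nothing.
It fails at once if the spring is pressed onto the seat with more than 23 N, its own weight included (contact force between spring and seat above 23 N).
It fails at once if the needle is pushed by the gripper instead of the spring (more than 2 N) (contact force between the fingers and needle above 2 N).
It fails at once if the spring is knocked over (angle between spring's own z axis and vertical above 0.7 rad).
It fails at once if another thing on the bench is moved by more than 30 mm (distance of any of pin, collar, wrench, driver, oil, caliper, gauge from where it was at the start of the episode above 0.03 m).
It also fails if it takes over 72 s, if anything falls off the work surface, if the arm or the gripper's body presses on something with over 40 N, if the wrist force passes 120 N, or if a joint passes its speed limit or range.

## Working session

There is one attempt and no reset: what is moved stays moved. The work goes in short steps, Python scripts to look and compute and a shell command to move; the robot and the scene stay as the last step left them, time stands still between calls to the robot, and variables do not carry over. Pictures are saved under pics/ and viewed, at most 10 in all, crops included, and the job is handed in when it is done.

```bash
mkdir -p pics; ls; python3 - <<'E'
from rig import manip
import cv2, numpy as np
s=manip.read_state(); print({k:np.round(v,4).tolist() for k,v in s.items()})
for n in ["scene","top"]:
    c=manip.camera(n); cv2.imwrite(f"pics/{n}0.png",c["color"]); np.savez(f"pics/{n}0.npz",**{k:c[k] for k in("intrinsics","camera_from_world")})
    print(n,np.round(c["intrinsics"],1).tolist(),np.round(c["camera_from_world"],4).tolist())
c=manip.camera("wrist");print(np.round(c["tool_from_camera"],4).tolist(),np.round(c["intrinsics"],1).tolist())
cv2.imwrite("pics/wrist0.png",c["color"])
E
```

```text
pics
{'time_s': 0.0, 'qpos': [-1.39, 0.3427, 1.525, 0.0, 1.2754, -0.146], 'qd': [0.0011, -0.0004, 0.0017, 0.001, 0.0012, -0.0007], 'tau': [-0.0023, -43.1254, -24.4219, 0.0716, 0.056, -0.0001], 'position': [0.1685, -0.4968, 0.243], 'tcp_rot': [-0.0008, 0.9867, 0.1627, -0.0], 'force': [0.4046, -0.6664, -0.08], 'moment': [-0.0354, -0.0181, 0.0115], 'finger_force': 0.0, 'grip_width': 0.0917}
scene [[447.9, 0.0, 325.7], [0.0, 447.9, 197.6], [0.0, 0.0, 1.0]] [[0.5044, 0.8635, -0.0003, -0.2461], [0.6736, -0.3937, -0.6256, -0.2902], [-0.5403, 0.3154, -0.7802, 1.4708], [0.0, 0.0, 0.0, 1.0]]
top [[505.4, 0.0, 322.6], [0.0, 505.4, 199.1], [0.0, 0.0, 1.0]] [[-0.0015, -1.0, -0.0019, 0.0115], [-0.996, 0.0017, -0.0888, 0.5369], [0.0888, 0.0018, -0.996, 1.6089], [0.0, 0.0, 0.0, 1.0]]
[[0.0004, -0.9621, -0.2727, 0.0734], [1.0, 0.0004, -0.0, 0.0001], [0.0001, -0.2727, 0.9621, -0.1417], [0.0, 0.0, 0.0, 1.0]] [[315.1, 0.0, 325.5], [0.0, 315.1, 204.1], [0.0, 0.0, 1.0]]
```

View pics/scene0.png

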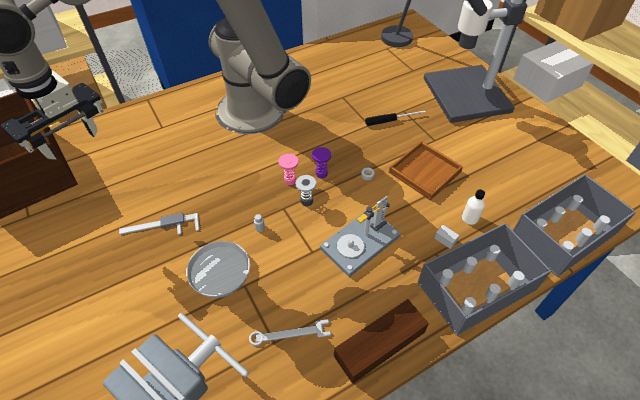

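View pics/top0.png

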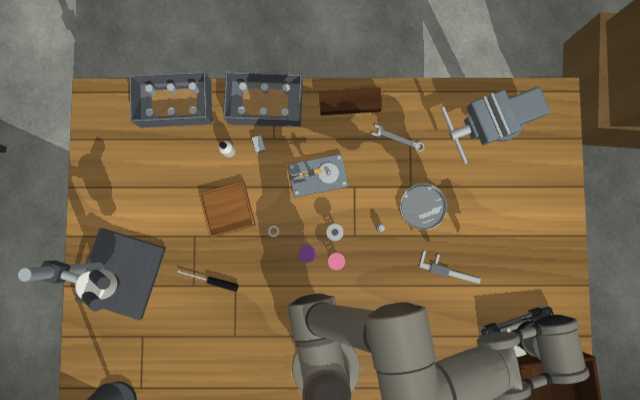

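The steel-grey spring is at scene (306,188) / top (335,232). The look-alikes are pink, scene (288,165) / top (337,261), and purple, scene (321,158) / top (307,254). The grey one stands in front of the tester and is neither pink nor purple, so it fits. The tester is at top (318,175), the tray at (227,207) and the dish at (423,206). Next I'll confirm with enlarged crops and localise.

```bash
cat > h.py <<'E'
import numpy as np, cv2
def load(n): 
    d=np.load(f"pics/{n}0.npz"); return d["intrinsics"],d["camera_from_world"]
def back(K,T,uv,z):
    R,t=T[:3,:3],T[:3,3]; o=-R.T@t; d=R.T@np.linalg.inv(K)@[uv[0],uv[1],1.]
    return o+d*(z-o[2])/d[2]
def proj(K,T,p):
    q=K@(T[:3,:3]@np.asarray(p,float)+T[:3,3]); return q[:2]/q[2]
E
python3 - <<'E'
from h import *
a=cv2.imread("pics/top0.png")[145:275,280:380]; b=cv2.imread("pics/scene0.png")[140:280,270:410]
a=cv2.resize(a,None,fx=4,fy=4,interpolation=cv2.INTER_CUBIC); b=cv2.resize(b,(520,520),interpolation=cv2.INTER_CUBIC)
im=np.zeros((520,800,3),np.uint8); im[:,:400]=a[:520]; im[:,400:]=b[:,:400]
cv2.imwrite("pics/crop1.png",im)
E
```

```text
(no output)
```

View pics/crop1.png

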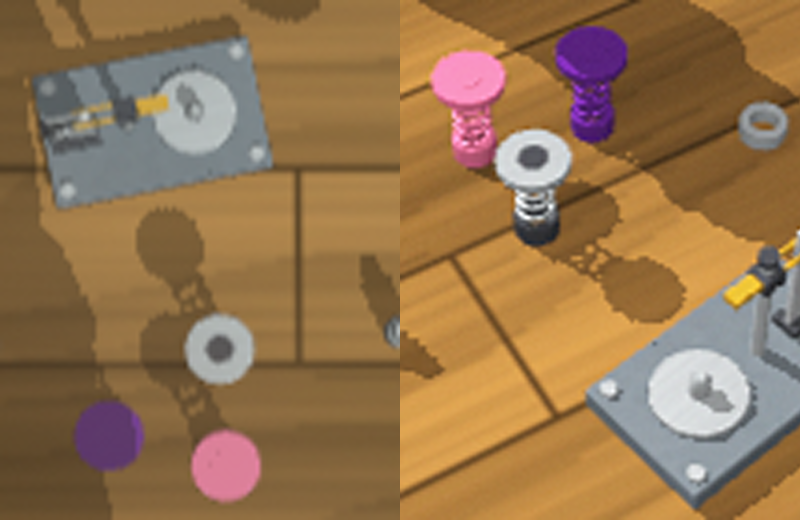

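The crop confirms the grey spring at top (335,232), with its plate bright and its cup dark. The pink and purple ones stand behind it. The tester seat is at top (329,172.5), with the needle tongue on its left side (world +y). Now I'll localise everything.

```bash
python3 - <<'E'
from h import *
K,T=load("top");Ks,Ts=load("scene")
off=lambda u,v:(280+(u-1.5)/4,145+(v-1.5)/4)
im=cv2.imread("pics/top0.png"); hsv=cv2.cvtColor(im,cv2.COLOR_BGR2HSV)
def blob(x0,y0,x1,y1,lo=150,sat=50):
    m=((hsv[y0:y1,x0:x1,2]>lo)&(hsv[y0:y1,x0:x1,1]<sat)).astype(np.uint8)
    c=max(cv2.findContours(m,0,1)[0],key=cv2.contourArea); (x,y),r=cv2.minEnclosingCircle(c); print("circ",x+x0,y+y0,r,cv2.contourArea(c)); return x+x0,y+y0
sp=blob(322,219,348,246)
for z in(.07,.077,.084):
    p=back(K,T,sp,z); print("spring",p.round(4), proj(Ks,Ts,p).round(1))
print("scene plate px",270+(533-400)/520*140, 140+157/520*140)
seat=off(196,110); print("seat",back(K,T,seat,.025).round(4), "in scene",270+(700-400-1)*140/520,140+392*140/520, back(Ks,Ts,(270+299*140/520,140+392*140/520),.025).round(4))
cs=[back(K,T,off(*c),.02)[:2] for c in((32,76),(245,38),(272,168),(57,208))]
print("corners",np.round(cs,4).tolist(),[np.linalg.norm(cs[i]-cs[(i+1)%4]).round(4) for i in range(4)])
d=(cs[0]+cs[3]-cs[1]-cs[2])/2; yaw=np.degrees(np.arctan2(-d[0],d[1])); d/=np.linalg.norm(d)
print("yaw",yaw,"seat from base",(np.mean(cs,0)-d*.035).round(4))
print("tray",back(K,T,(227,207),.02).round(3),"dish",back(K,T,(423,206.5),.02).round(3), "pink",back(K,T,(337,261),.077).round(3),"purple",back(K,T,(307,254),.077).round(3))
E
```

```text
circ 334.5 231.9166669845581 8.461203575134277 200.0
spring [ 0.43   -0.0264  0.07  ] [305.9 184.7]
spring [ 0.4298 -0.0263  0.077 ] [305.8 182.9]
spring [ 0.4296 -0.0261  0.084 ] [305.8 181.1]
scene plate px 305.8076923076923 182.26923076923077
seat [ 0.6247 -0.009   0.025 ] in scene 350.5 245.53846153846155 [ 0.6251 -0.0091  0.025 ]
corners [[0.6536, 0.1245], [0.6846, -0.0492], [0.5778, -0.0706], [0.5455, 0.1037]] [np.float64(0.1764), np.float64(0.1089), np.float64(0.1773), np.float64(0.11)]
yaw 10.311593315820573 seat from base [ 0.6217 -0.0073]
tray [0.512 0.32  0.02 ] dish [ 0.513 -0.314  0.02 ] pink [ 0.34  -0.034  0.077] purple [0.362 0.059 0.077]
```

```bash
python3 -m pendant '[[0.025,-0.0226,0,0,100],[0.025,-0.0226,0,0,100],[0.025,-0.0226,0,0,100],[0.025,-0.0226,0,0,100],[0.025,-0.0226,0,0,100],[0.025,-0.0226,0,0,100],[0.025,-0.0226,0,0,100],[0.025,-0.0226,0,0,100]]' && python3 -m pendant '[[0.025,-0.0226,0,0,100],[0.025,-0.0226,0,0,100],[0.025,-0.0226,0,0,100],[0.025,-0.0226,0,0,100],[0.025,-0.0226,0,0,100],[0.025,-0.0226,0,0,100],[0.025,-0.0226,0,0,100],[0.023,-0.0226,0,0,100]]' && python3 -m pendant '[[0,0,0,-7,80],[0,0,0,-7,80],[0,0,0,-7,80],[0,0,0,-7,80],[0,0,0,-7,80],[0,0,0,-7,80],[0,0,0,-7,80],[0,0,0,-7,80]]' && python3 -m pendant '[[0,0,0,-7,80],[0,0,0,-7,80],[0,0,0,-7,80],[0,0,0,-4.6,80],[0,0,0,0,80],[0,0,0,0,80],[0,0,0,0,80],[0,0,0,0,80]]'
cat >> h.py <<'E'
from scipy.spatial.transform import Rotation as Ro
def shot(n,name):
    from rig import manip
    s=manip.read_state(); c=manip.camera(n); cv2.imwrite(f"pics/{name}.png",c["color"])
    if n=="wrist":
        q=s["tcp_rot"]; W=np.eye(4); W[:3,:3]=Ro.from_quat([q[1],q[2],q[3],q[0]]).as_matrix(); W[:3,3]=s["position"]
        T=np.linalg.inv(W@np.array(c["tool_from_camera"]))
    else: T=np.array(c["camera_from_world"])
    np.savez(f"pics/{name}.npz",K=c["intrinsics"],T=T); return s,np.array(c["intrinsics"]),T,c["color"]
E
python3 - <<'E'
from h import *
s,K,T,im=shot("wrist","w1")
print(np.round(s["position"],4),np.round(s["tcp_rot"],4),np.round(s["force"],2),s["time_s"])
W=Ro.from_quat(np.r_[s["tcp_rot"][1:],s["tcp_rot"][0]]).as_matrix(); print("x_t",W[:,0].round(3),"y_t",W[:,1].round(3))
print("expect spring px",proj(K,T,[.43,-.026,.079]).round(1),proj(K,T,[.457,-.026,.079]).round(1))
E
```

```text
time_s: 0.82
position: [0.3003, -0.2602, 0.2437]
tcp_rot: [-0.0, 0.987, 0.162, -0.0]
force: [0.5, 0.2, -0.1]
grip_width: 0.0919
finger_force: 0.0
time_s: 1.48
position: [0.43, -0.0252, 0.2436]
tcp_rot: [0.0, 0.987, 0.163, 0.0]
force: [-0.1, -0.8, 0.5]
grip_width: 0.092
finger_force: 0.0
time_s: 2.15
position: [0.4292, -0.0269, 0.2435]
tcp_rot: [-0.0, 0.793, 0.609, -0.0]
force: [0.4, -0.9, -0.6]
grip_width: 0.0737
finger_force: 0.0
time_s: 2.82
position: [0.4294, -0.027, 0.2436]
tcp_rot: [-0.0, 0.641, 0.767, -0.0]
force: [-0.1, -0.7, 0.2]
grip_width: 0.0736
finger_force: 0.0
[ 0.4294 -0.027   0.2436] [-0.      0.6413  0.7673 -0.    ] [-0.05 -0.7   0.18] 2.8167
x_t [-0.177  0.984 -0.   ] y_t [ 0.984  0.177 -0.   ]
expect spring px [326.2 190.2] [352.7 194.9]
```

View pics/w1.png

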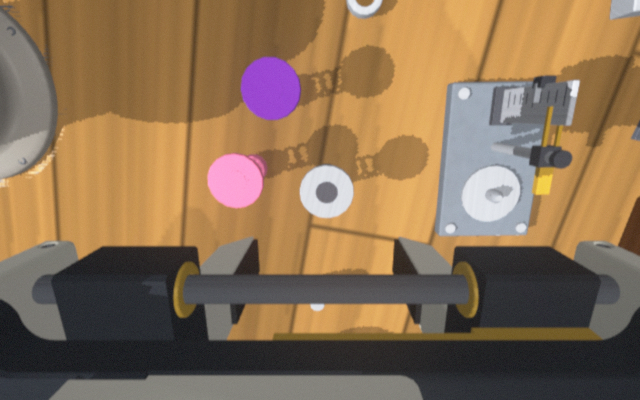

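The wrist view shows the grey plate at (326,191), as predicted, with the fingers straddling it. Pink is at (236,180), and the seat at (491,192). I'll descend and grip.

```bash
python3 - <<'E'
from h import *
d=np.load("pics/w1.npz"); K,T=d["K"],d["T"]
print(back(K,T,(326.5,191),.079).round(4), back(K,T,(491,192.5),.025).round(4))
E
python3 -m pendant '[[0.0005,0.0005,0.0213,0,72],[0,0,0.0213,0,72],[0,0,0.0213,0,72],[0,0,0.0213,0,72],[0,0,0.0213,0,72],[0,0,0.0213,0,72],[0,0,0.0213,0,72],[0,0,0.0213,0,72]]' 30 && python3 -m pendant '[[0,0,0,0,72],[0,0,0,0,72],[0,0,0,0,50],[0,0,0,0,50],[0,0,0,0,50],[0,0,0,0,50],[0,0,0,0,50],[0,0,0,0,50]]' 30
```

```text
[ 0.4304 -0.0267  0.079 ] [ 0.6241 -0.0069  0.025 ]
time_s: 3.53
position: [0.4299, -0.0265, 0.0724]
tcp_rot: [0.0, 0.641, 0.768, 0.0]
force: [0.7, 0.0, 0.3]
grip_width: 0.0663
finger_force: 0.0
time_s: 4.2
position: [0.4305, -0.0266, 0.0739]
tcp_rot: [0.001, 0.641, 0.768, 0.0]
force: [1.5, 0.3, 1.6]
grip_width: 0.0527
finger_force: 30.0
```

```bash
python3 -m pendant '[[0,0,-0.01,0,50],[0,0,-0.012,0,50],[0,0,-0.012,0,50],[0,0,-0.012,0,50],[0,0,-0.012,0,50],[0,0,-0.012,0,50],[0,0,0,0,50],[0,0,0,0,50]]' 30 && python3 -m pendant '[[-0.001,0.0121,0,0,50],[-0.001,0.0121,0,0,50],[-0.001,0.0121,0,0,50],[-0.001,0.0121,0,0,50],[-0.001,0.0121,0,0,50],[-0.001,0.0121,0,0,50],[-0.001,0.0121,0,0,50],[-0.001,0.0121,0,0,50]]' && python3 -m pendant '[[-0.001,0.0121,0,0,50],[-0.001,0.0121,0,0,50],[-0.001,0.0121,0,0,50],[-0.001,0.0121,0,0,50],[-0.001,0.0121,0,0,50],[-0.001,0.0121,0,0,50],[-0.001,0.0121,0,0,50],[-0.001,0.0121,0,0,50]]' && python3 -m pendant '[[0,0,0,0,50],[0,0,0,0,50],[0,0,0,0,50],[0,0,0,0,50],[0,0,0,0,50],[0,0,0,0,50],[0,0,0,0,50],[0,0,0,0,50]]'
python3 - <<'E'
from h import *
s,K,T,im=shot("wrist","w2"); s2,Ks,Ts,im2=shot("scene","s2")
print(np.round(s["position"],4),np.round(s["force"],2))
a=cv2.resize(im2[155:275,290:410],(600,600),interpolation=cv2.INTER_CUBIC)
b=cv2.resize(im,None,fx=.3125,fy=.3125)
o=np.zeros((600,800,3),np.uint8);o[:,:600]=a;o[:125,600:]=b
cv2.imwrite("pics/c2.png",o)
z=s["position"][2]
for p in([.6243,-.008,z+.006],[.6243,-.008,z-.073],[.6243,-.008,.043],[.6243,-.008,.025]):
    u=proj(Ks,Ts,p); print(u.round(1),((u-[290,155])*5).round(0), proj(K,T,p).round(1))
E
```

```text
time_s: 4.87
position: [0.4298, -0.0264, 0.1433]
tcp_rot: [0.0, 0.641, 0.768, 0.0]
force: [0.1, -0.8, -3.0]
grip_width: 0.0527
finger_force: 30.0
time_s: 5.53
position: [0.5263, -0.0168, 0.1417]
tcp_rot: [-0.001, 0.641, 0.768, -0.001]
force: [-0.0, -0.0, -1.5]
grip_width: 0.0531
finger_force: 30.0
time_s: 6.2
position: [0.6229, -0.0073, 0.1413]
tcp_rot: [-0.001, 0.641, 0.768, -0.001]
force: [-0.9, -0.3, -2.3]
grip_width: 0.0528
finger_force: 30.0
time_s: 6.87
position: [0.6231, -0.0075, 0.1435]
tcp_rot: [0.0, 0.641, 0.768, 0.0]
force: [0.3, 0.6, -1.9]
grip_width: 0.0528
finger_force: 30.0
[ 0.6231 -0.0075  0.1435] [ 0.31  0.57 -1.9 ]
[353.1 215.3] [315. 301.] [328.5 276.1]
[351.5 234.8] [307. 399.] [327.2 221.9]
[351.  241.1] [305. 431.] [327.  210.6]
[350.7 245.1] [303. 451.] [326.8 204.5]
```

View pics/c2.png

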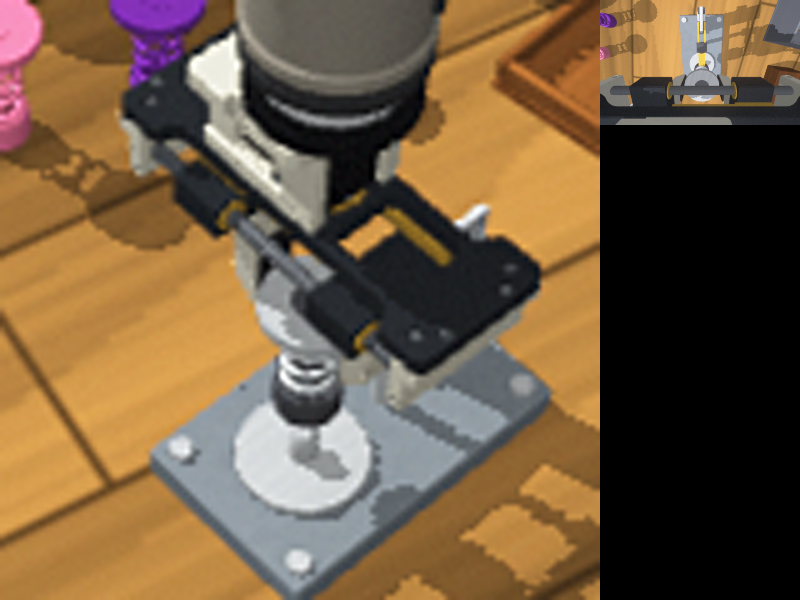

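The cup is centred over the spigot at crop (308,400), with the seat at (303,453), which agrees with projection to about 1 mm. Contact is expected at TCP z ≈ 0.099, so I'll lower to just above it.

```bash
python3 -m pendant '[[0,0.0005,0.006,0,50],[0,0,0.006,0,50],[0,0,0.006,0,50],[0,0,0.006,0,50],[0,0,0,0,50],[0,0,0,0,50],[0,0,0,0,50],[0,0,0,0,50]]' 30 && python3 -m pendant '[[0,0,0.006,0,50],[0,0,0.006,0,50],[0,0,0.005,0,50],[0,0,0.001,0,50],[0,0,0,0,50],[0,0,0,0,50],[0,0,0,0,50],[0,0,0,0,50]]'
```

```text
time_s: 7.63
position: [0.6239, -0.0074, 0.1196]
tcp_rot: [0.0, 0.641, 0.768, 0.0]
force: [-0.1, -0.3, -1.4]
grip_width: 0.0528
finger_force: 30.0
time_s: 8.3
position: [0.6237, -0.0074, 0.1015]
tcp_rot: [0.0, 0.641, 0.768, 0.0]
force: [0.7, -0.1, -1.4]
grip_width: 0.053
finger_force: 30.0
```

```bash
python3 -m pendant '[[0,0,0.001,0,50],[0,0,0.001,0,50],[0,0,0.001,0,50],[0,0,0.001,0,50],[0,0,0,0,50],[0,0,0,0,50],[0,0,0,0,50],[0,0,0,0,50]]' 30; python3 -m pendant '[[0,0,0,0,50],[0,0,0,0,50],[0,0,0,0,50],[0,0,0,0,50],[0,0,0,0,50],[0,0,0,0,50],[0,0,0,0,50],[0,0,0,0,50]]'
```

```text
time_s: 8.97
position: [0.6238, -0.0074, 0.0977]
tcp_rot: [0.0, 0.641, 0.768, 0.0]
force: [-2.3, 0.3, 4.6]
grip_width: 0.0528
finger_force: 30.0
time_s: 9.63
position: [0.6238, -0.0074, 0.0974]
tcp_rot: [0.0, 0.641, 0.768, 0.0]
force: [-0.3, 0.7, 4.4]
grip_width: 0.0525
finger_force: 30.0
```

```bash
python3 -m pendant '[[0,0,0.001,0,50],[0,0,0.001,0,50],[0,0,0.001,0,50],[0,0,0,0,50],[0,0,0,0,50],[0,0,0,0,50],[0,0,0,0,50],[0,0,0,0,50]]' 30; python3 - <<'E'
from h import *
s2,Ks,Ts,im2=shot("scene","s3"); print(np.round(s2["force"],2),s2["position"])
E
```

```text
time_s: 10.3
position: [0.6239, -0.0074, 0.0951]
tcp_rot: [0.0, 0.641, 0.768, 0.0]
force: [-3.3, 0.2, 9.6]
grip_width: 0.0528
finger_force: 30.0
[-3.26  0.16  9.56] [ 0.62387595 -0.00743127  0.09513947]
```

```bash
python3 -m pendant '[[0,0,0.0008,0,50],[0,0,0.0008,0,50],[0,0,0.0008,0,50],[0,0,0,0,50],[0,0,0,0,50],[0,0,0,0,50],[0,0,0,0,50],[0,0,0,0,50]]' 30; python3 -m pendant '[[0,0,0,0,50],[0,0,0,0,50],[0,0,0,0,50],[0,0,0,0,50],[0,0,0,0,50],[0,0,0,0,50],[0,0,0,0,50],[0,0,0,0,50]]'
```

```text
time_s: 11.02
position: [0.6239, -0.0075, 0.0933]
tcp_rot: [0.001, 0.641, 0.768, 0.0]
force: [-3.4, 0.8, 12.6]
grip_width: 0.0527
finger_force: 30.0
time_s: 11.68
position: [0.6239, -0.0074, 0.0933]
tcp_rot: [0.001, 0.641, 0.768, 0.0]
force: [-2.9, -0.4, 12.1]
grip_width: 0.053
finger_force: 30.0
```

Seat force is about 13.5 to 14 N. I'll press another 1 mm to sit in the middle of the band.

```bash
python3 -m pendant '[[0,0,0.0006,0,50],[0,0,0.0005,0,50],[0,0,0,0,50],[0,0,0,0,50],[0,0,0,0,50],[0,0,0,0,50],[0,0,0,0,50],[0,0,0,0,50]]' 30; python3 -m pendant '[[0,0,0,0,50],[0,0,0,0,50],[0,0,0,0,50],[0,0,0,0,50],[0,0,0,0,50],[0,0,0,0,50],[0,0,0,0,50],[0,0,0,0,50]]'; python3 - <<'E'
from h import *
from rig import manip
print(manip.read_state()["force"])
s2,Ks,Ts,im2=shot("scene","s4"); shot("wrist","w4")
E
```

```text
time_s: 12.35
position: [0.6239, -0.0075, 0.0925]
tcp_rot: [0.001, 0.641, 0.768, 0.0]
force: [-3.4, 0.2, 14.5]
grip_width: 0.053
finger_force: 30.0
time_s: 13.02
position: [0.6239, -0.0075, 0.0925]
tcp_rot: [0.001, 0.641, 0.768, 0.0]
force: [-3.7, -0.0, 13.8]
grip_width: 0.0529
finger_force: 30.0
[-3.71342816 -0.0154094  13.82521078]
```

```bash
python3 -m pendant '[[0,0,-0.002,0,50],[0,0,-0.003,0,50],[0,0,-0.004,0,50],[0,0,-0.006,0,50],[0,0,-0.008,0,50],[0,0,-0.010,0,50],[0,0,-0.010,0,50],[0,0,-0.010,0,50]]' 30 && python3 -m pendant '[[0,0,-0.010,0,50],[0,0,-0.010,0,50],[0,0,-0.010,0,50],[0,0,-0.006,0,50],[0,0,0,0,50],[0,0,0,0,50],[0,0,0,0,50],[0,0,0,0,50]]' && python3 -m pendant '[[0,-0.015,0,0,50],[0,-0.015,0,0,50],[0,-0.015,0,0,50],[0,-0.015,0,0,50],[0,-0.015,0,0,50],[0,-0.015,0,0,50],[0,0,0,0,50],[0,0,0,0,50]]' && python3 -m pendant '[[0,0,0,0,50],[0,0,0,0,50],[0,0,0,0,50],[0,0,0,0,50],[0,0,0,0,50],[0,0,0,0,50],[0,0,0,0,50],[0,0,0,0,50]]' && python3 -c 'from h import *;shot("wrist","w5")' && python3 -m pendant '[[0,-0.015,0,0,50],[0,-0.015,0,0,50],[0,-0.015,0,0,50],[0,-0.015,0,0,50],[0,-0.015,0,0,50],[0,-0.015,0,0,50],[0,0,0,0,50],[0,0,0,0,50]]' && python3 -m pendant '[[0,0,0,0,50],[0,0,0,0,50],[0,0,0,0,50],[0,0,0,0,50],[0,0,0,0,50],[0,0,0,0,50],[0,0,0,0,50],[0,0,0,0,50]]'
python3 - <<'E'
from h import *
s,K,T,im=shot("wrist","w6"); s2,Ks,Ts,im2=shot("scene","s6"); print(s["position"].__repr__(),np.round(s["force"],2))
def T2(n): d=np.load(f"pics/{n}.npz"); return d["K"],d["T"]
R=Ro.from_euler("z",10.3,degrees=True).as_matrix()
w=lambda p:R@np.array(p)+[.6241,-.008,0]
tiles=[]
for n,im_,(K,T) in(("w5",cv2.imread("pics/w5.png"),T2("w5")),("w6",im,(K,T))):
    u=proj(K,T,w([0,.095,.1])); x0=int(np.clip(u[0]-50,0,540)); y0=int(np.clip(u[1]-75,0,250)); print(n,x0,y0,u)
    tiles.append(cv2.resize(im_[y0:y0+150,x0:x0+100],(400,600),interpolation=cv2.INTER_CUBIC))
cv2.imwrite("pics/c6.png",np.hstack(tiles))
E
```

```text
time_s: 13.78
position: [0.6237, -0.0074, 0.1447]
tcp_rot: [0.0, 0.641, 0.768, -0.0]
force: [-0.2, -0.6, -1.3]
grip_width: 0.0529
finger_force: 30.0
time_s: 14.45
position: [0.6232, -0.0073, 0.179]
tcp_rot: [-0.001, 0.641, 0.768, -0.0]
force: [-0.1, -0.5, -1.6]
grip_width: 0.0531
finger_force: 30.0
time_s: 15.12
position: [0.535, -0.0236, 0.1798]
tcp_rot: [0.0, 0.641, 0.768, 0.0]
force: [-0.2, 1.2, -0.7]
grip_width: 0.053
finger_force: 30.0
time_s: 15.78
position: [0.5351, -0.0235, 0.1798]
tcp_rot: [0.0, 0.641, 0.768, -0.0]
force: [-0.3, -0.4, -0.7]
grip_width: 0.053
finger_force: 30.0
time_s: 16.5
position: [0.4466, -0.0398, 0.1802]
tcp_rot: [0.0, 0.641, 0.768, 0.0]
force: [0.3, -0.7, -2.0]
grip_width: 0.053
finger_force: 30.0
time_s: 17.17
position: [0.4466, -0.0396, 0.1798]
tcp_rot: [0.0, 0.641, 0.768, -0.0]
force: [0.6, -0.0, -2.4]
grip_width: 0.0526
finger_force: 30.0
array([ 0.44658891, -0.0396129 ,  0.17978925]) [ 0.56 -0.   -2.42]
w5 412 6 [462.92487664  81.98093486]
w6 540 7 [599.24769385  82.11307583]
```

View pics/c6.png

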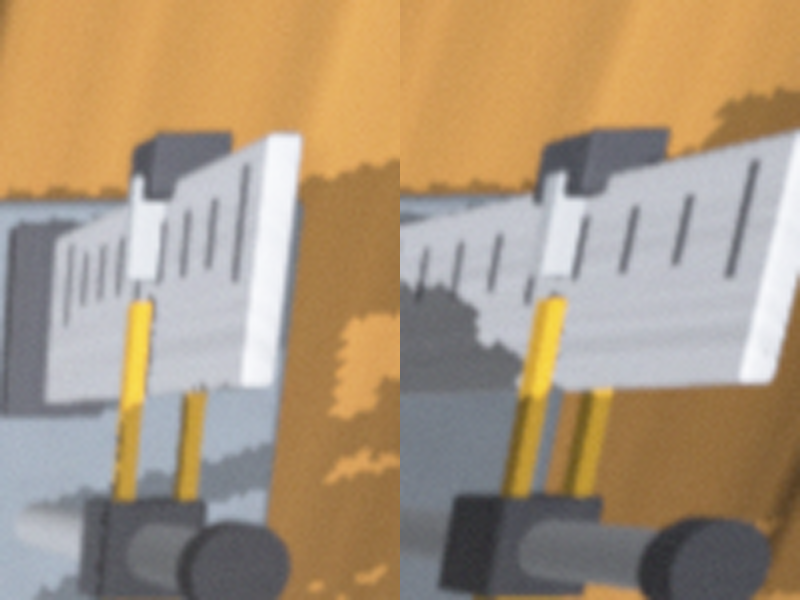

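The brass needle tip is at w5 crop (142,300) and w6 crop (548,297). The pale mark tongue just beyond it is at (147,240) and (560,235). Up on the scale runs to the right in the image. I'll enlarge both to triangulate the heights.

```bash
python3 - <<'E'
from h import *
a=cv2.imread("pics/w5.png")[40:100,432:472]; b=cv2.imread("pics/w6.png")[40:100,565:605]
cv2.imwrite("pics/c7.png",np.hstack([cv2.resize(i,(400,600),interpolation=cv2.INTER_NEAREST) for i in(a,b)]))
E
```

```text
(no output)
```

View pics/c7.png

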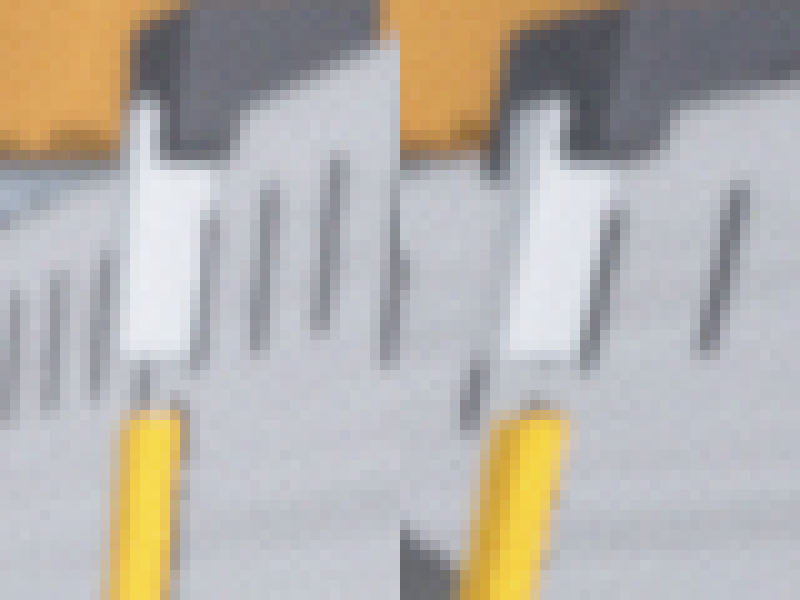

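```bash
python3 - <<'E'
from h import *
d5,d6=np.load("pics/w5.npz"),np.load("pics/w6.npz")
R=Ro.from_euler("z",10.3,degrees=True).as_matrix(); K=d5["K"]
def tri(a,b,v):
    p1=np.array([[432+a/10-.5],[40+v/10-.5]]);p2=np.array([[565+(b-400)/10-.5],[40+v/10-.5]])
    X=cv2.triangulatePoints(K@d5["T"][:3],K@d6["T"][:3],p1,p2)[:,0];X=X[:3]/X[3]
    return (R.T@(X-[.6241,-.008,0])).round(4)
for n,a,b,v in(("needle L",133,520,420),("needle R",185,570,420),("needle low",119,492,420),("mark L near",123,507,350),("mark R near",197,583,350),("mark L far",135,535,200),("mark R far",212,612,200)): print(n,tri(a,b,v))
# single-view z, assuming x of top -x edge / top +x edge known
for n,T,o,needle,mark in(("w5",d5["T"],432,13.3,12.3),("w6",d6["T"],565,12.0,10.7)):
  for x in(-.008,-.006,-.004):
    out=[]
    for u,v in((needle,42),(mark,35)):
        zs=np.linspace(.05,.13,801); y=.1
        # solve for (y,z) at fixed tester x
        C=-T[:3,:3].T@T[:3,3]; r=T[:3,:3].T@np.linalg.inv(K)@[o+u-.5,40+v-.5,1]; C=R.T@(C-[.6241,-.008,0]); r=R.T@r
        out.append((C+r*(x-C[0])/r[0])[1:].round(4))
    print(n,x,out)
E
```

```text
needle L [-0.0091  0.0961  0.0921]
needle R [-0.0055  0.0961  0.0917]
needle low [-0.0092  0.0963  0.0896]
mark L near [-0.0096  0.1007  0.0902]
mark R near [-0.0047  0.1007  0.0906]
mark L far [-0.0098  0.1102  0.0902]
mark R far [-0.0046  0.1102  0.0902]
w5 -0.008 [array([0.0963, 0.0888]), array([0.1012, 0.0856])]
w5 -0.006 [array([0.0969, 0.0832]), array([0.1018, 0.0799])]
w5 -0.004 [array([0.0974, 0.0776]), array([0.1025, 0.0742])]
w6 -0.008 [array([0.0963, 0.0905]), array([0.101, 0.088])]
w6 -0.006 [array([0.0965, 0.0878]), array([0.1013, 0.0853])]
w6 -0.004 [array([0.0968, 0.0852]), array([0.1016, 0.0826])]
```

The needle reads about 1.6 mm above the mark, which is too close for the 1 mm accuracy here. I'll take a closer, lower pair of views.

```bash
python3 -m pendant '[[0,0.015,0.0,0,50],[0,0.015,0.0,0,50],[0,0.015,0.01,0,50],[0,0,0.015,0,50],[0,0,0.015,0,50],[0,0,0.015,0,50],[0,0,0.015,0,50],[0,0,0,0,50]]' 30 && python3 -m pendant '[[0,0,0,0,50],[0,0,0,0,50],[0,0,0,0,50],[0,0,0,0,50],[0,0,0,0,50],[0,0,0,0,50],[0,0,0,0,50],[0,0,0,0,50]]' && python3 -c 'from h import *;shot("wrist","w8")' && python3 -m pendant '[[0,0.013,0,0,50],[0,0.013,0,0,50],[0,0.013,0,0,50],[0,0.013,0,0,50],[0,0.013,0,0,50],[0,0,0,0,50],[0,0,0,0,50],[0,0,0,0,50]]' && python3 -m pendant '[[0,0,0,0,50],[0,0,0,0,50],[0,0,0,0,50],[0,0,0,0,50],[0,0,0,0,50],[0,0,0,0,50],[0,0,0,0,50],[0,0,0,0,50]]' && python3 - <<'E'
from h import *
shot("wrist","w9")
R=Ro.from_euler("z",10.3,degrees=True).as_matrix()
t=[]
for n in("w8","w9"):
    d=np.load(f"pics/{n}.npz"); u=proj(d["K"],d["T"],R@[-.007,.1,.091]+[.6241,-.008,0]); x0=int(np.clip(u[0]-25,0,590)); y0=int(u[1]-37); print(n,x0,y0)
    t.append(cv2.resize(cv2.imread(f"pics/{n}.png")[y0:y0+75,x0:x0+50],(400,600),interpolation=cv2.INTER_CUBIC))
cv2.imwrite("pics/c9.png",np.hstack(t))
E
```

```text
time_s: 17.93
position: [0.4892, -0.0312, 0.1073]
tcp_rot: [-0.002, 0.641, 0.768, -0.001]
force: [-0.7, -0.4, -2.4]
grip_width: 0.053
finger_force: 30.0
time_s: 18.6
position: [0.4909, -0.0316, 0.1099]
tcp_rot: [0.0, 0.641, 0.768, 0.0]
force: [1.1, -0.3, -2.1]
grip_width: 0.053
finger_force: 30.0
time_s: 19.32
position: [0.5539, -0.0199, 0.1095]
tcp_rot: [-0.001, 0.641, 0.768, -0.0]
force: [0.1, 0.7, -1.8]
grip_width: 0.053
finger_force: 30.0
time_s: 19.98
position: [0.5548, -0.0199, 0.1098]
tcp_rot: [0.0, 0.641, 0.768, -0.0]
force: [-0.2, -0.3, -1.9]
grip_width: 0.0531
finger_force: 30.0
w8 574 20
w9 436 20
```

View pics/c9.png

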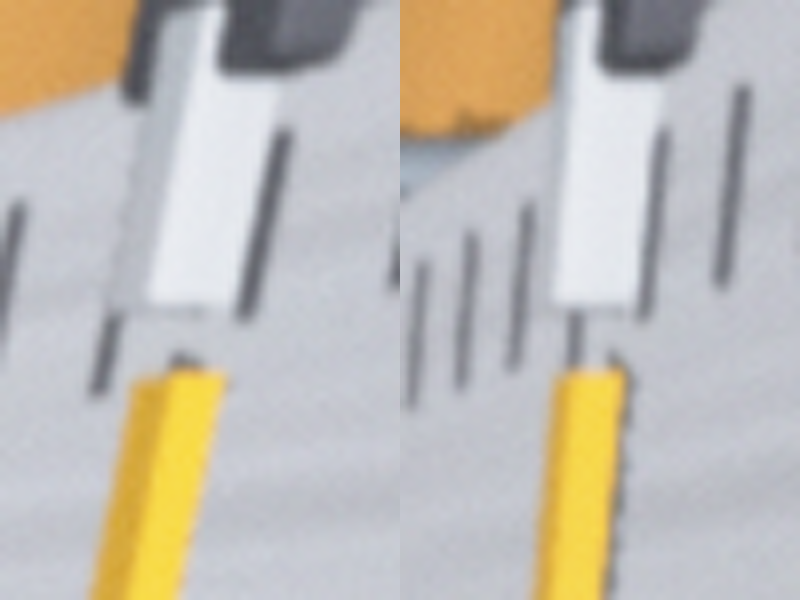

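```bash
python3 - <<'E'
from h import *
a,b=np.load("pics/w8.npz"),np.load("pics/w9.npz")
R=Ro.from_euler("z",10.3,degrees=True).as_matrix(); K=a["K"]
def tri(n,u1,u2,v):
    p1=np.array([[574+u1/8-.5],[20+v/8-.5]]);p2=np.array([[436+(u2-400)/8-.5],[20+v/8-.5]])
    X=cv2.triangulatePoints(K@a["T"][:3],K@b["T"][:3],p1,p2)[:,0];X=X[:3]/X[3]
    print(n,(R.T@(X-[.6241,-.008,0])).round(4))
tri("needle topL",170,569,372);tri("needle topR",228,626,372);tri("needle lowL",137,555,372)
tri("mark topL near",148,556,303);tri("mark topR near",238,636,303);tri("mark topL far",187,572,90);tri("mark topR far",277,660,90)
E
```

```text
needle topL [-0.0093  0.0963  0.0919]
needle topR [-0.006   0.0963  0.0921]
needle lowL [-0.009   0.0967  0.0891]
mark topL near [-0.0095  0.1004  0.0895]
mark topR near [-0.0054  0.1002  0.091 ]
mark topL far [-0.0099  0.1117  0.0894]
mark topR far [-0.0049  0.1117  0.0898]
```

The needle tip's top edge is at z ≈ 92.0 mm and the mark's at about 89.9 mm, both 3 mm thick, and both image pairs agree. The needle stopped above the mark, so the spring is good and goes in the tray.

```bash
python3 -m pendant '[[0,0,-0.014,0,50],[0,0,-0.018,0,50],[0,0,-0.018,0,50],[0,0,-0.018,0,50],[0,0,-0.018,0,50],[0,0,-0.014,0,50],[0,0,0,0,50],[0,0,0,0,50]]' 30 && python3 -m pendant '[[0.012,0.0011,0,0,50],[0.022,0.0011,0,0,50],[0.022,0.0011,0,0,50],[0.022,0.0011,0,0,50],[0.022,0.0011,0,0,50],[0.022,0.0011,0,0,50],[0.022,0.0011,0,0,50],[0.022,0.0011,0,0,50]]' && python3 -m pendant '[[0.022,0.0011,0,0,50],[0.022,0.0011,0,0,50],[0.022,0.0011,0,0,50],[0.022,0.0011,0,0,50],[0.022,0.0011,0,0,50],[0.022,0.0011,0,0,50],[0.022,0.0011,0,0,50],[0.022,0.0011,0,0,50]]' && python3 -m pendant '[[0,0,0.01,0,50],[0,0,0.02,0,50],[0,0,0.02,0,50],[0,0,0.02,0,50],[0,0,0.02,0,50],[0,0,0.01,0,50],[0,0,0,0,50],[0,0,0,0,50]]' && python3 - <<'E'
from h import *
s,K,T,im=shot("scene","s10"); p=np.array(s["position"]); print(p,s["force"])
o=np.hstack([cv2.resize(im[120:220,360:490],(520,400),interpolation=cv2.INTER_CUBIC)]); cv2.imwrite("pics/c10.png",o)
print("tray corners check",[back(K,T,u,.024).round(3) for u in((390,165),(424,143),(462,166),(430,193))])
E
```

```text
time_s: 20.7
position: [0.555, -0.0199, 0.21]
tcp_rot: [0.001, 0.641, 0.768, 0.0]
force: [-0.3, -0.8, -2.2]
grip_width: 0.053
finger_force: 30.0
time_s: 21.37
position: [0.5324, 0.1468, 0.2082]
tcp_rot: [-0.001, 0.641, 0.768, -0.001]
force: [-0.1, 0.5, -1.7]
grip_width: 0.0529
finger_force: 30.0
time_s: 22.03
position: [0.5093, 0.3213, 0.208]
tcp_rot: [-0.001, 0.64, 0.768, -0.001]
force: [0.3, 0.2, -1.3]
grip_width: 0.0528
finger_force: 30.0
time_s: 22.7
position: [0.5103, 0.3197, 0.1091]
tcp_rot: [-0.0, 0.641, 0.768, -0.001]
force: [-0.5, 0.3, -0.5]
grip_width: 0.0527
finger_force: 30.0
[0.51030697 0.31967111 0.10909812] [-0.46116411  0.27671696 -0.52765833]
tray corners check [array([0.451, 0.234, 0.024]), array([0.429, 0.374, 0.024]), array([0.558, 0.41 , 0.024]), array([0.591, 0.268, 0.024])]
```

View pics/c10.png

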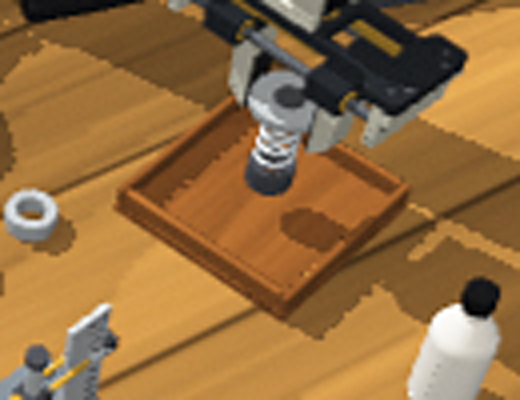

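The spring hangs upright above the middle of the tray, with the cup at crop (270,180) and the tray centre near (265,205), and the corner check agrees. I'll lower it to the floor at TCP z ≈ 0.081.

```bash
python3 -m pendant '[[0,0,0.005,0,50],[0,0,0.005,0,50],[0,0,0.005,0,50],[0,0,0.005,0,50],[0,0,0.004,0,50],[0,0,0,0,50],[0,0,0,0,50],[0,0,0,0,50]]' 30 && python3 -m pendant '[[0,0,0.001,0,50],[0,0,0.001,0,50],[0,0,0.001,0,50],[0,0,0,0,50],[0,0,0,0,50],[0,0,0,0,50],[0,0,0,0,50],[0,0,0,0,50]]'
```

```text
time_s: 23.42
position: [0.5109, 0.3197, 0.0859]
tcp_rot: [0.0, 0.641, 0.768, 0.0]
force: [-1.0, 0.1, -2.5]
grip_width: 0.0529
finger_force: 30.0
time_s: 24.08
position: [0.5108, 0.3197, 0.0828]
tcp_rot: [0.0, 0.641, 0.768, -0.0]
force: [-0.7, 0.0, -2.2]
grip_width: 0.0528
finger_force: 30.0
```

```bash
python3 -m pendant '[[0,0,0.001,0,50],[0,0,0.001,0,50],[0,0,0,0,50],[0,0,0,0,50],[0,0,0,0,50],[0,0,0,0,50],[0,0,0,0,50],[0,0,0,0,50]]' 30
```

```text
time_s: 24.75
position: [0.5109, 0.3197, 0.0809]
tcp_rot: [0.0, 0.641, 0.768, 0.0]
force: [-1.0, -0.0, 2.4]
grip_width: 0.053
finger_force: 30.0
```

Contact. I'll ease up slightly, open and retreat.

```bash
python3 -m pendant '[[0,0,-0.001,0,50],[0,0,0,0,50],[0,0,0,0,60],[0,0,0,0,66],[0,0,0,0,75],[0,0,0,0,85],[0,0,0,0,85],[0,0,0,0,85]]' 30 && python3 -m pendant '[[0,0,-0.005,0,85],[0,0,-0.015,0,85],[0,0,-0.02,0,85],[0,0,-0.02,0,85],[0,0,-0.02,0,85],[0,0,-0.02,0,85],[0,0,-0.02,0,85],[0,0,-0.01,0,85]]' && python3 -m pendant '[[-0.02,0,0,0,85],[-0.02,0,0,0,85],[-0.02,0,0,0,85],[-0.02,0,0,0,85],[-0.02,0,0,0,85],[-0.01,0,0,0,85],[0,0,0,0,85],[0,0,0,0,85]]' && python3 - <<'E'
from h import *
s,K,T,im=shot("scene","s11"); s2,Kt,Tt,it=shot("top","t11")
a=cv2.resize(im[120:270,320:490],(400,353)); b=cv2.resize(it[130:280,190:360],(400,353))
cv2.imwrite("pics/c11.png",np.hstack([a,b]))
E
```

```text
time_s: 25.42
position: [0.5108, 0.3196, 0.0817]
tcp_rot: [0.0, 0.641, 0.768, -0.0]
force: [0.0, 0.1, -0.5]
grip_width: 0.0772
finger_force: 0.0
time_s: 26.08
position: [0.5116, 0.3201, 0.2149]
tcp_rot: [0.001, 0.641, 0.768, 0.002]
force: [0.3, 0.2, 0.0]
grip_width: 0.0781
finger_force: 0.0
time_s: 26.75
position: [0.5305, 0.2116, 0.2117]
tcp_rot: [-0.0, 0.641, 0.768, 0.0]
force: [0.3, 0.5, 0.4]
grip_width: 0.0778
finger_force: 0.0
```

View pics/c11.png

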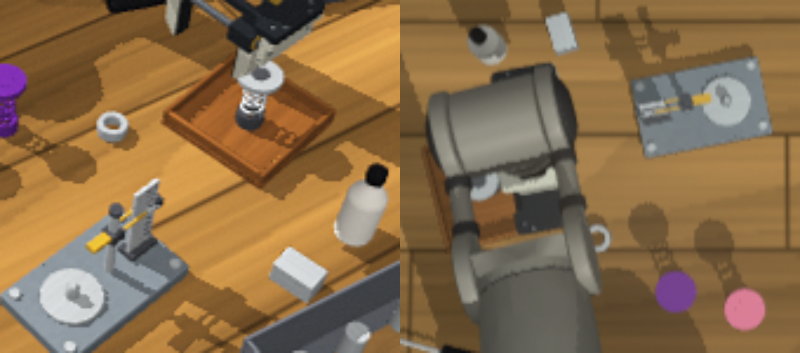

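The spring stands upright in the middle of the tray at crop (252,110). The gripper is clear and the needle is left lowered, so I'm handing in.

```bash
python3 -c 'from rig import manip; print(manip.finish_job())'
```

```text
the job is handed in; nothing more can be done
None
```

The spring was seated on the tester and pressed with about 15.5 N; the needle stopped about 2 mm above the mark (good), so it now stands upright in the wooden tray, and the job is handed in (no verdict was returned).

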